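Free the seized bolt of the disc chest and open its hatch

ROBOT

A 6-joint arm with a two-finger parallel gripper is mounted at the origin on the work surface. World frame = base frame: x ahead of the robot, y to its left, z up, the work surface at z = 0. Lengths are in m, angles in degrees, forces in N, time in s.
With the tool pointing down it reaches from about 0.3 to 0.75 m from the base axis. Payload 8.5 kg.
Tool frame: the origin (TCP) lies on the centre line of the jaws, within the pads' length; the fingertips stand env.tcp_to_tips ahead of it and the grasp point (between the pads) lies 8 mm behind it (env.tcp_to_tips is the distance from the TCP to the fingertips, in m); z points along the fingers, y is the direction in which the jaws open and shut (so a half turn about z gives the same grasp; the last joint's range is limited). The gripper opens to 85 mm and grips with 20 to 120 N. Pads are 22 mm wide; open, the fingers measure 114 mm over their backs; the gripper's body (76 mm by 85 mm) begins 54 mm behind the grasp point. The pads swing forward as they close: fully open they stand 13 mm farther back than shut.
Start: joints at [-78.283, 21.807, 74.336, -0, 83.858, -12.336], TCP at [0.224, -0.502, 0.242] pointing down, gripper open.
Joint ranges: [-178.18, 178.18], [-50.72, 133.34], [12.68, 142.11], [-81.47, 261.47], [9.98, 163.14], [-165.26, 165.26]. Speed limits (degrees/s): [136.94, 136.94, 180, 180, 180, 180].

INTERFACE

Orientations are given as a 3x3 rotation matrix whose columns are the frame's x, y, z axes.
In Python, from rig import env gives the robot as it stands. The module is installed in compiled form; this text tells all that it offers.
- The arm moves only by the tool carry_out, never from a script. Its argument "rows" is a list of rows, each an object of numbers: "tx", "ty", "tz": the shift along the tool's x, y, z in cm; "yaw": the turn about the tool's z in rad. In form: [{"tx": .., "ty": .., "tz": .., "yaw": ..}, ...]. A call has 1 to 12 rows; each row shifts and turns the pose as measured when the row begins, along the tool's axes as they then stand; what a row does not reach is not made up. A row lasts 1/10 s, in which the tool goes at most 50 mm and 8.59 degrees, less where a joint would pass 70% of its speed; a pose out of reach is approached as far as the arm can. A call is refused whole if a number of a shift passes 5 or a number of a turn 0.15, either way. A call with a gripper value outside its range is refused whole. "jaw" is the closure, from -1 (fully open) to 1 (shut), set as the call begins (left out, the last holds). The fingers move at their own pace and stop on an object; "squeeze" is the grip in N (left out, the last holds). Time passes only in rows, so rows that do not move let the fingers close. It gives the time, the measured TCP pose, the force and the opening at its end, in the units of the state.
- env.observe(): the state, without advancing time (a new reading comes with each control period).
- env.get_image(name): name is "side" or "top"; returns the picture (420x560x3 uint8, red, green, blue); there is no depth.
- env.camera_params(name): a dict with "vertical_fov" (degrees; the focal length in pixels is half the picture's height over the tangent of half this angle, whatever the lens; pixels are square), "cx", "cy" (the principal point, pixels), "view" (4x4, takes a point from world to camera coordinates). Camera axes: x right, y up, looking along -z (the intrinsics and any distortion apply to the point x, -y, -z); pixel columns grow to the right and rows downward; lengths in m; the calibration is good to about 2 mm. A picture is of the moment at which its call begins. camera_params takes no time and is no camera call.
- env.close_job(): hands the job in, once; it reports no verdict.
The state is a dict: "time_s": time; "q": joint angles; "qvel": joint speeds; "joint_efforts": joint torques, N m; "position": TCP position; "tool_rot": TCP orientation; "ft_force": force on the tool from outside, world axes, zero at the start; "wrist_torque": the same for the moment, N m; "grip_width": finger opening in m.
Only numpy, scipy, OpenCV 4.12 (cv2) and the standard library are available. Lean on these libraries where they do the work, as an engineer would, in place of code of your own. Each camera call takes 0.05 s, during which the arm holds its last target. There are 200 camera calls.

TASK

The rusty slide bolt that locks the sliding hatch of the plywood disc chest has seized: a straight pull only brings it up hard. Work it by its red handle with short strokes back and forth, each right up to where it stops, until it runs; draw it all the way back, and only then slide the green hatch fully open by its wooden bar. Leave the bolt drawn, and leave the other things on the bench and on the chest where they are.

Things in the scene. Friction and masses are not known exactly. Their poses are not given: they have to be found in the camera images.
- chest: low plywood chest, fixed, 280 (its x) x 360 (its y) x 90 mm high; origin at the centre of its underside, its -x side roughly facing the robot. The bolt lies on its top deck and is drawn towards the chest's -x; the hatch slides towards the chest's +y. The bolt's guides rise 31 mm and the hatch's keeper 34 mm above the deck
- bolt_grip (a point): centre of the bolt's upright round red handle, 18 mm across, reaching from 28 mm below to 24 mm above this point, which is 148 mm above the bench and moves with the bolt. At bolt value 0 it is at x -88, y -90 mm in the chest's frame. Gripped from above, fingertips 25 mm below it still clear the guides
- bolt (a joint): bolt travel (m): 0 fully in, 0.050 fully drawn; starts thrown at 0.008. Seized, it moves only between 0.001 (inner stop) and 0.016 (outer stop; gives 1 mm when forced), at 6 to 12 N. Each stroke right from stop to stop (within 1.5 mm) loosens it; shorter ones do not. After 2 to 5 outward strokes to the stop, each followed by an inward one, the next runs through, at 3 to 4 N. Stays where left; clears the hatch past 0.029
- hatch_grip (a point): centre of the hatch's dark wooden bar handle, 14 mm wide and high, 84 mm long along the chest's x, on two thin posts 66 mm apart; 138 mm above the bench, 33 mm clear above the hatch's plate. Hatch shut, it is at x 63, y -94 mm in the chest's frame; it moves with the hatch. Grip it from above across its width, or push it
- hatch (a joint): travel of the green hatch, 152 x 155 mm (m): 0 = shut, 0.130 = fully open, growing as it moves towards the chest's +y. Takes about 3 N once the bolt is clear and stays where it is left; with the bolt thrown it only rattles by about 2 mm
- disc_top: bystander: loose wooden disc, 84 mm across, 16 mm thick, lying on the chest's front deck at its left end; origin at its underside
- disc_low: bystander: loose wooden disc, 124 mm across, 30 mm thick, on the bench; origin at its underside
- tin1: bystander: round olive-green tin with white lid, 102 mm across, 88 mm high; origin at its underside
- tin2: bystander: another such tin; origin at its underside
- tin3: bystander: another such tin; origin at its underside
- cleaver: bystander: broad steel cleaver with dark wooden handle, about 340 mm long, lying flat; origin at its underside
- bowl: bystander: steel bowl, 150 mm across, 60 mm high; origin at its underside
- scraper: bystander: steel dough scraper, 110 x 140 mm, lying flat; origin at its underside

How it is judged (in metres and radians):
On the way, in this order (a step that is already met when the one before it is completed fails the run):
1. the bolt has been pulled out to its stop, the hatch still shut (value of joint bolt above 0.0135 m and value of joint hatch below 0.01 m), for 0.05 s.
2. the bolt has been pushed back in to its stop (value of joint bolt below 0.0035 m), for 0.05 s.
3. the bolt is drawn all the way back (42 mm or more of 50) with the hatch still shut (value of joint bolt above 0.042 m and value of joint hatch below 0.01 m), for 0.2 s.
At the end, for the whole second after the job is handed in: The bolt is drawn back by at least 42 of its 50 mm, the hatch is open by at least 115 of its 130 mm, and both are at rest (value of joint bolt above 0.042 m and value of joint hatch above 0.115 m and velocity of joint bolt between -0.005 and 0.005 m/s and velocity of joint hatch between -0.005 and 0.005 m/s); the robot touches nothing.
It fails at once if one of the other things on the bench or chest is moved by more than 30 mm (distance of any of disc_top, disc_low, tin1, tin2, tin3, cleaver, bowl, scraper from where it was at the start of the episode above 0.03 m).
It also fails if it takes over 61 s, if anything falls off the work surface, if the arm or the gripper's body presses on something with over 40 N, if the wrist force passes 120 N, or if a joint passes its speed limit or range.

## Working session

There is one attempt and no reset: what is moved stays moved. The work goes in short steps, Python scripts to look and compute and a tool call to move; the robot and the scene stay as the last step left them, time stands still between calls to the robot, and variables do not carry over. Pictures are saved under pics/ and viewed, about 8 in all and at most 12, crops included, and the job is handed in when it is done.

Besides the shell and the picture viewer there is one more tool, called after "Request:" by a JSON object that holds its "method" and its "body". carry_out: Moves the arm, as the interface text tells. Its arguments: {"type":"object","properties":{"rows":{"type":"array","items":{"type":"object","properties":{"tx":{"type":"number"},"ty":{"type":"number"},"tz":{"type":"number"},"yaw":{"type":"number"}}}},"jaw":{"type":"number"},"squeeze":{"type":"number"}},"required":["rows"]}

```bash
mkdir -p pics
python3 - <<'E'
from rig import env
import cv2
for n in("top","side"):
    cv2.imwrite(f"pics/{n}0.png",env.get_image(n)[:,:,::-1]); p=env.camera_params(n); print(n,p)
s=env.observe(); print(s, env.tcp_to_tips)
E
```

```text
top {'vertical_fov': 44.20283760515024, 'cx': 285.716944934119, 'cy': 215.50592636936804, 'view': array([[-0.00910291, -0.99988827,  0.01185699, -0.0366192 ],
       [ 0.99867467, -0.0084899 ,  0.05076243, -0.5487637 ],
       [-0.05065609,  0.01230336,  0.99864037, -1.6780085 ],
       [ 0.        ,  0.        ,  0.        ,  1.        ]])}
side {'vertical_fov': 48.991188943717674, 'cx': 282.07983513146513, 'cy': 212.0857400523666, 'view': array([[-0.78936712, -0.6136703 , -0.01755864,  0.41643569],
       [ 0.34225358, -0.46362631,  0.81725952, -0.26405476],
       [-0.50966854,  0.63910829,  0.57600223, -1.46512861],
       [ 0.        ,  0.        ,  0.        ,  1.        ]])}
{'time_s': 0.1, 'q': array([-7.82820384e+01,  2.18386381e+01,  7.43784108e+01, -1.21737532e-03,
        8.38570055e+01, -1.23358676e+01]), 'qvel': array([ 0.12162719, -0.02705464, -0.13241176,  0.06918893,  0.02477407,
       -0.02388116]), 'joint_efforts': array([ 4.13497182e-03, -4.49221623e+01, -2.31655562e+01, -9.12784276e-05,
        3.65622524e-03, -1.22487893e-05]), 'position': array([ 0.22412027, -0.50200646,  0.24177114]), 'tool_rot': array([[ 9.13162031e-01,  4.07596645e-01, -2.83183013e-04],
       [ 4.07596664e-01, -9.13161196e-01,  1.26126679e-03],
       [ 2.55496372e-04, -1.26716539e-03, -9.99999165e-01]]), 'ft_force': array([-0.11594441, -0.27683883, -1.20124122]), 'wrist_torque': array([ 0.03973332, -0.01117934,  0.02230979]), 'grip_width': 0.08559710067900267} 0.011
```

View pics/top0.png

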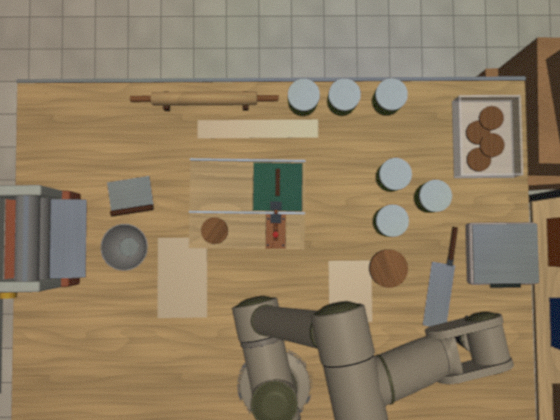

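View pics/side0.png

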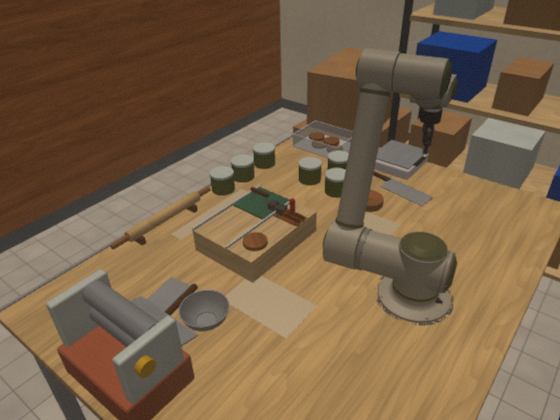

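Top view: chest spans about cols 190-304, rows 158-250; red handle is near (276,234), hatch bar near (278,182). Side view: red handle is near (292,205). Next I measure with masks.

```bash
cat > h.py <<'E'
import numpy as np, cv2
from rig import env
def cam(n):
    p=env.camera_params(n); f=210/np.tan(np.radians(p["vertical_fov"]/2)); return f,p["cx"],p["cy"],p["view"]
def ray(n,u,v):
    f,cx,cy,V=cam(n); d=V[:3,:3].T@np.array([(u-cx)/f,-(v-cy)/f,-1.]); return -V[:3,:3].T@V[:3,3],d/np.linalg.norm(d)
def onz(n,u,v,z):
    o,d=ray(n,u,v); return o+d*(z-o[2])/d[2]
def proj(n,P):
    f,cx,cy,V=cam(n); c=V[:3,:3]@np.array(P)+V[:3,3]; return np.array([cx-f*c[0]/c[2],cy+f*c[1]/c[2]])
def tri(a,b):
    A=0;B=0
    for n,u,v in(a,b):
        o,d=ray(n,u,v);M=np.eye(3)-np.outer(d,d);A=A+M;B=B+M@o
    return np.linalg.solve(A,B)
def comps(img,mask,box,mn=6):
    m=np.zeros(mask.shape,np.uint8);x0,y0,x1,y1=box;m[y0:y1,x0:x1]=mask[y0:y1,x0:x1]
    n,l,s,c=cv2.connectedComponentsWithStats(m)
    return [(s[i],c[i].round(1)) for i in range(1,n) if s[i][4]>=mn],l
E
python3 - <<'E'
from h import *
T=cv2.imread("pics/top0.png");S=cv2.imread("pics/side0.png")
for n,I,b in(("top",T,(185,150,310,255)),("side",S,(190,180,320,280))):
    h=cv2.cvtColor(I,cv2.COLOR_BGR2HSV);H,s,v=cv2.split(h)
    red=(((H<6)|(H>174))&(s>150)&(v>70)).astype(np.uint8)
    gr=((H>60)&(H<95)&(s>80)).astype(np.uint8)
    print(n,"red",comps(I,red,b,3)[0])
    print(n,"green",comps(I,gr,b,50)[0])
    m=np.zeros_like(gr);x0,y0,x1,y1=b;m[y0:y1,x0:x1]=gr[y0:y1,x0:x1]
    print(cv2.minAreaRect(cv2.findNonZero(m)))
a=cv2.resize(T[150:260,185:310],None,fx=5,fy=5,interpolation=cv2.INTER_CUBIC)
cv2.imwrite("pics/tc.png",a)
b=cv2.resize(S[170:280,190:325],None,fx=5,fy=5,interpolation=cv2.INTER_CUBIC)
cv2.imwrite("pics/sc.png",b)
E
```

```text
top red [(array([273, 231,   5,   7,  27], dtype=int32), array([275.1, 234. ]))]
top green [(array([ 254,  164,   47,   46, 1862], dtype=int32), array([277.4, 185.9]))]
((277.0, 186.5), (45.0, 46.0), 90.0)
side red [(array([290, 199,   4,   7,  13], dtype=int32), array([291.8, 201.3]))]
side green []
((260.5, 201.5), (30.886890411376953, 0.0), 150.9453887939453)
```

View pics/tc.png

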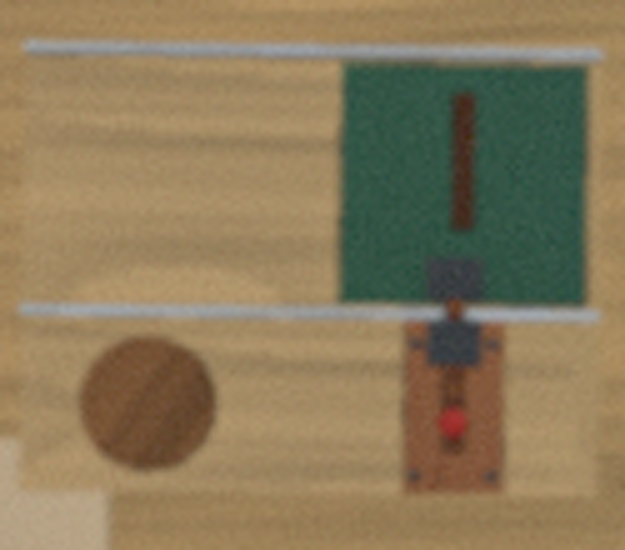

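View pics/sc.png

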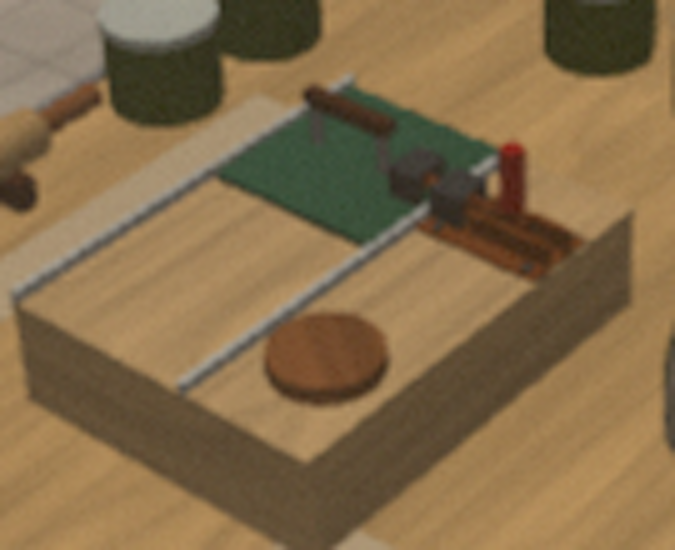

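Top crop: handle cap at full-image (275.2,234.2), bar centre (277.2,182.0), bar ends (277.4,168.5) and (277,195.5), rails nearly horizontal. Side crop: handle cap at about (292,199.7). The disc on the deck is far off to the left of the bolt.

Run:
```python
from h import *
c=lambda x,y:(185+(x+.5)/5-.5,150+(y+.5)/5-.5)
s=lambda x,y:(190+(x+.5)/5-.5,170+(y+.5)/5-.5)
print("cap",onz("top",275.1,234.1,.172),onz("side",*s(512,150),.172),tri(("top",275.1,234.1),("side",*s(512,150))))
print("cap mid side",onz("side",*s(512.5,180),.148))
print("bar",onz("top",*c(463,162),.145),onz("side",*s(350,107),.145))
for a,b in(((25,46),(600,55)),((20,309),(598,316))):
    A=onz("top",*c(*a),.098);B=onz("top",*c(*b),.098);print(A,B,np.degrees(np.arctan2(*(A-B)[[0,1]])))
A=onz("top",*c(463,95),.145);B=onz("top",*c(463,229),.145);print("barends",A,B)
C=[onz("top",*c(*q),.09) for q in((20,490),(597,494))];print("front",C)
g=[onz("top",*c(*q),.095) for q in((345,66),(586,68),(341,303),(586,304))];print("hatch",g)
```

```text
cap [ 0.48556528 -0.00756992  0.172     ] [ 0.48295255 -0.00418672  0.172     ] [ 0.48556941 -0.00757393  0.16915367]
cap mid side [ 0.48147898 -0.00260278  0.148     ]
bar [ 0.64359271 -0.0149689   0.145     ] [ 0.63909499 -0.01134718  0.145     ]
[0.72388117 0.25790223 0.098     ] [ 0.71563063 -0.10105087  0.098     ] 1.3167127290392315
[0.55949149 0.26094845 0.098     ] [ 0.55210945 -0.09801337  0.098     ] 1.1781212781477817
barends [ 0.68441016 -0.01530637  0.145     ] [ 0.60288298 -0.01463231  0.145     ]
front [array([0.44724674, 0.26230491, 0.09      ]), array([ 0.44144327, -0.09656191,  0.09      ])]
hatch [array([0.71032697, 0.05856009, 0.095     ]), array([ 0.70796661, -0.09233479,  0.095     ]), array([0.56173921, 0.06193495, 0.095     ]), array([ 0.559835  , -0.09075221,  0.095     ])]
```

Request:
{"method": "carry_out", "body": {"rows": [{"yaw":-0.141},{"yaw":-0.141},{"yaw":-0.141},{"yaw":-0.141},{"yaw":-0.141},{"yaw":-0.141},{"yaw":-0.141},{"yaw":-0.141},{}], "jaw": -0.2, "squeeze": 60}}

```text
validation failed for argument at $.ro...
```

Request:
{"method": "carry_out", "body": {"rows": [{"tx":0,"ty":0,"tz":0,"yaw":-0.141},{"tx":0,"ty":0,"tz":0,"yaw":-0.141},{"tx":0,"ty":0,"tz":0,"yaw":-0.141},{"tx":0,"ty":0,"tz":0,"yaw":-0.141},{"tx":0,"ty":0,"tz":0,"yaw":-0.141},{"tx":0,"ty":0,"tz":0,"yaw":-0.141},{"tx":0,"ty":0,"tz":0,"yaw":-0.141},{"tx":0,"ty":0,"tz":0,"yaw":-0.141},{"tx":0,"ty":0,"tz":0,"yaw":0}], "jaw": -0.2, "squeeze": 60}}

```text
time_s: 1.0
position: [0.2238, -0.5005, 0.2383]
tool_rot: [[-0.022, 1.0, -0.002], [1.0, 0.022, 0.009], [0.009, -0.002, -1.0]]
ft_force: [0.5, 0.5, -0.5]
grip_width: 0.0515
```

Request:
{"method": "carry_out", "body": {"rows": [{"tx":4.2,"ty":2.2,"tz":0,"yaw":0.042},{"tx":4.2,"ty":2.2,"tz":0,"yaw":0},{"tx":4.2,"ty":2.2,"tz":0,"yaw":0},{"tx":4.2,"ty":2.2,"tz":0,"yaw":0},{"tx":4.2,"ty":2.2,"tz":0,"yaw":0},{"tx":4.2,"ty":2.2,"tz":0,"yaw":0},{"tx":4.2,"ty":2.2,"tz":0,"yaw":0},{"tx":4.2,"ty":2.2,"tz":0,"yaw":0},{"tx":4.2,"ty":2.2,"tz":0,"yaw":0},{"tx":4.2,"ty":2.2,"tz":0,"yaw":0},{"tx":4.2,"ty":2.2,"tz":0,"yaw":0},{"tx":0,"ty":0,"tz":0,"yaw":0}]}}

```text
time_s: 2.2
position: [0.4919, -0.0315, 0.2402]
tool_rot: [[0.079, 0.997, -0.002], [0.997, -0.079, 0.012], [0.012, -0.003, -1.0]]
ft_force: [-0.4, -1.1, -0.2]
grip_width: 0.0513
```

Request:
{"method": "carry_out", "body": {"rows": [{"tx":1.2,"ty":-0.4,"tz":0,"yaw":-0.058},{"tx":1.2,"ty":-0.4,"tz":0,"yaw":0},{"tx":0,"ty":0,"tz":0,"yaw":0},{"tx":0,"ty":0,"tz":0,"yaw":0}]}}

```text
time_s: 2.6
position: [0.4844, -0.0058, 0.2399]
tool_rot: [[0.03, 1.0, -0.004], [0.999, -0.03, 0.012], [0.011, -0.004, -1.0]]
ft_force: [-0.0, -0.5, 0.3]
grip_width: 0.0513
```

Run:
```python
from h import *
S=env.get_image("side")[:,:,::-1]
cv2.imwrite("pics/s1.png",cv2.resize(S[110:270,210:370],None,fx=3.7,fy=3.7,interpolation=cv2.INTER_CUBIC))
s=env.observe();print(s["position"],s["tool_rot"])
```

```text
[ 0.48440532 -0.00595461  0.2398739 ] [[ 0.03029625  0.99953326 -0.00392528]
 [ 0.99947414 -0.03024859  0.01168193]
 [ 0.01155774 -0.00427714 -0.99992406]]
```

View pics/s1.png

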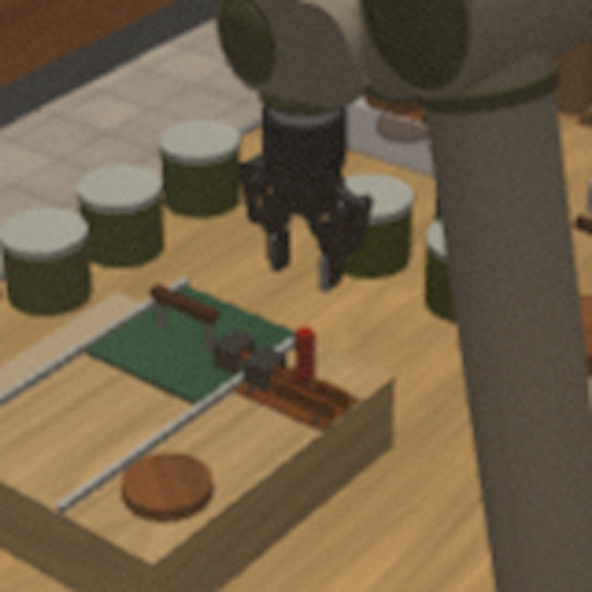

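The fingers straddle the handle in the side view (fingers at crop x 277 and 330, handle at 305). I descend and close.

Request:
{"method": "carry_out", "body": {"rows": [{"tx":0,"ty":0,"tz":2,"yaw":0},{"tx":0,"ty":0,"tz":2,"yaw":0},{"tx":0,"ty":0,"tz":2,"yaw":0},{"tx":0,"ty":0,"tz":2,"yaw":0},{"tx":0,"ty":0,"tz":1.5,"yaw":0},{"tx":0,"ty":0,"tz":0,"yaw":0}]}}

```text
time_s: 3.25
position: [0.4849, -0.0101, 0.1426]
tool_rot: [[0.045, 0.999, -0.0], [0.999, -0.045, 0.01], [0.01, -0.001, -1.0]]
ft_force: [-0.6, -0.2, -0.3]
grip_width: 0.0512
```

Request:
{"method": "carry_out", "body": {"rows": [{"tx":0.3,"ty":0,"tz":0.2,"yaw":-0.024},{"tx":0,"ty":0,"tz":0,"yaw":0}]}}

```text
time_s: 3.45
position: [0.4856, -0.008, 0.1415]
tool_rot: [[0.021, 1.0, 0.001], [1.0, -0.021, 0.009], [0.009, 0.001, -1.0]]
ft_force: [-0.5, 0.5, 0.6]
grip_width: 0.0511
```

Request:
{"method": "carry_out", "body": {"rows": [{"tx":0,"ty":0,"tz":0,"yaw":0},{"tx":0,"ty":0,"tz":0,"yaw":0},{"tx":0,"ty":0,"tz":0,"yaw":0},{"tx":0,"ty":0,"tz":0,"yaw":0},{"tx":0,"ty":0,"tz":0,"yaw":0}], "jaw": 1, "squeeze": 60}}

```text
time_s: 3.95
position: [0.4862, -0.0083, 0.1432]
tool_rot: [[0.021, 1.0, 0.004], [1.0, -0.022, 0.008], [0.009, 0.004, -1.0]]
ft_force: [0.7, 0.2, -0.6]
grip_width: 0.0166
```

Request:
{"method": "carry_out", "body": {"rows": [{"tx":0,"ty":-0.3,"tz":0,"yaw":0},{"tx":0,"ty":-0.3,"tz":0,"yaw":0},{"tx":0,"ty":-0.3,"tz":0,"yaw":0},{"tx":0,"ty":0,"tz":0,"yaw":0}]}}

```text
time_s: 4.35
position: [0.4783, -0.0081, 0.1432]
tool_rot: [[0.022, 1.0, 0.008], [1.0, -0.022, 0.008], [0.009, 0.008, -1.0]]
ft_force: [-0.7, -1.4, 0.5]
grip_width: 0.0164
```

Request:
{"method": "carry_out", "body": {"rows": [{"tx":0,"ty":-0.3,"tz":0,"yaw":0},{"tx":0,"ty":-0.3,"tz":0,"yaw":0}]}}

```text
time_s: 4.55
position: [0.4767, -0.0082, 0.1432]
tool_rot: [[0.023, 1.0, 0.019], [1.0, -0.023, 0.009], [0.009, 0.019, -1.0]]
ft_force: [25.6, 2.3, -17.3]
grip_width: 0.0165
```

Outer stop felt at x≈0.4770 (25 N). Now inward.

Request:
{"method": "carry_out", "body": {"rows": [{"tx":0,"ty":0.4,"tz":0,"yaw":0},{"tx":0,"ty":0.4,"tz":0,"yaw":0},{"tx":0,"ty":0.4,"tz":0,"yaw":0},{"tx":0,"ty":0.4,"tz":0,"yaw":0},{"tx":0,"ty":0.4,"tz":0,"yaw":0},{"tx":0,"ty":0.3,"tz":0,"yaw":0}]}}

```text
time_s: 5.15
position: [0.4927, -0.0083, 0.1431]
tool_rot: [[0.021, 1.0, -0.002], [1.0, -0.021, 0.009], [0.009, -0.002, -1.0]]
ft_force: [-14.4, -2.2, 8.5]
grip_width: 0.0166
```

Request:
{"method": "carry_out", "body": {"rows": [{"tx":0,"ty":0.3,"tz":0,"yaw":0},{"tx":0,"ty":0.3,"tz":0,"yaw":0}]}}

```text
time_s: 5.35
position: [0.4936, -0.0084, 0.1431]
tool_rot: [[0.02, 1.0, -0.015], [1.0, -0.02, 0.008], [0.008, -0.015, -1.0]]
ft_force: [-24.8, -3.6, 13.0]
grip_width: 0.0168
```

Inner stop at x≈0.4936. Second outward stroke.

Request:
{"method": "carry_out", "body": {"rows": [{"tx":0,"ty":-0.4,"tz":0,"yaw":0},{"tx":0,"ty":-0.4,"tz":0,"yaw":0},{"tx":0,"ty":-0.4,"tz":0,"yaw":0},{"tx":0,"ty":-0.4,"tz":0,"yaw":0},{"tx":0,"ty":-0.4,"tz":0,"yaw":0},{"tx":0,"ty":-0.3,"tz":0,"yaw":0},{"tx":0,"ty":-0.3,"tz":0,"yaw":0},{"tx":0,"ty":-0.3,"tz":0,"yaw":0}]}}

```text
time_s: 6.15
position: [0.4774, -0.0081, 0.1432]
tool_rot: [[0.023, 1.0, 0.02], [1.0, -0.023, 0.009], [0.009, 0.02, -1.0]]
ft_force: [20.3, 2.8, -13.8]
grip_width: 0.0166
```

Request:
{"method": "carry_out", "body": {"rows": [{"tx":0,"ty":0.4,"tz":0,"yaw":0},{"tx":0,"ty":0.4,"tz":0,"yaw":0},{"tx":0,"ty":0.4,"tz":0,"yaw":0},{"tx":0,"ty":0.4,"tz":0,"yaw":0},{"tx":0,"ty":0.4,"tz":0,"yaw":0},{"tx":0,"ty":0.3,"tz":0,"yaw":0},{"tx":0,"ty":0.3,"tz":0,"yaw":0},{"tx":0,"ty":0.3,"tz":0,"yaw":0}]}}

```text
time_s: 6.95
position: [0.4933, -0.0083, 0.1432]
tool_rot: [[0.02, 1.0, -0.017], [1.0, -0.02, 0.008], [0.008, -0.017, -1.0]]
ft_force: [-21.8, -3.1, 9.1]
grip_width: 0.0162
```

Request:
{"method": "carry_out", "body": {"rows": [{"tx":0,"ty":-0.4,"tz":0,"yaw":0},{"tx":0,"ty":-0.4,"tz":0,"yaw":0},{"tx":0,"ty":-0.4,"tz":0,"yaw":0},{"tx":0,"ty":-0.4,"tz":0,"yaw":0},{"tx":0,"ty":-0.4,"tz":0,"yaw":0},{"tx":0,"ty":-0.3,"tz":0,"yaw":0},{"tx":0,"ty":-0.3,"tz":0,"yaw":0},{"tx":0,"ty":-0.3,"tz":0,"yaw":0}]}}

```text
time_s: 7.75
position: [0.4773, -0.0081, 0.1432]
tool_rot: [[0.023, 1.0, 0.019], [1.0, -0.024, 0.009], [0.01, 0.019, -1.0]]
ft_force: [20.9, 4.0, -16.0]
grip_width: 0.0166
```

Request:
{"method": "carry_out", "body": {"rows": [{"tx":0,"ty":0.4,"tz":0,"yaw":0},{"tx":0,"ty":0.4,"tz":0,"yaw":0},{"tx":0,"ty":0.4,"tz":0,"yaw":0},{"tx":0,"ty":0.4,"tz":0,"yaw":0},{"tx":0,"ty":0.4,"tz":0,"yaw":0},{"tx":0,"ty":0.3,"tz":0,"yaw":0},{"tx":0,"ty":0.3,"tz":0,"yaw":0},{"tx":0,"ty":0.3,"tz":0,"yaw":0}]}}

```text
time_s: 8.55
position: [0.4933, -0.0083, 0.1432]
tool_rot: [[0.021, 1.0, -0.017], [1.0, -0.021, 0.009], [0.008, -0.017, -1.0]]
ft_force: [-19.6, -3.3, 8.2]
grip_width: 0.0165
```

Request:
{"method": "carry_out", "body": {"rows": [{"tx":0,"ty":-0.4,"tz":0,"yaw":0},{"tx":0,"ty":-0.4,"tz":0,"yaw":0},{"tx":0,"ty":-0.4,"tz":0,"yaw":0},{"tx":0,"ty":-0.4,"tz":0,"yaw":0},{"tx":0,"ty":-0.4,"tz":0,"yaw":0},{"tx":0,"ty":-0.3,"tz":0,"yaw":0},{"tx":0,"ty":-0.3,"tz":0,"yaw":0},{"tx":0,"ty":-0.3,"tz":0,"yaw":0}]}}

```text
time_s: 9.35
position: [0.4772, -0.0081, 0.1432]
tool_rot: [[0.024, 1.0, 0.019], [1.0, -0.024, 0.009], [0.01, 0.019, -1.0]]
ft_force: [20.3, 2.8, -14.9]
grip_width: 0.0167
```

Request:
{"method": "carry_out", "body": {"rows": [{"tx":0,"ty":0.4,"tz":0,"yaw":0},{"tx":0,"ty":0.4,"tz":0,"yaw":0},{"tx":0,"ty":0.4,"tz":0,"yaw":0},{"tx":0,"ty":0.4,"tz":0,"yaw":0},{"tx":0,"ty":0.4,"tz":0,"yaw":0},{"tx":0,"ty":0.3,"tz":0,"yaw":0},{"tx":0,"ty":0.3,"tz":0,"yaw":0},{"tx":0,"ty":0.4,"tz":0,"yaw":0}]}}

```text
time_s: 10.15
position: [0.4935, -0.0083, 0.1432]
tool_rot: [[0.021, 1.0, -0.02], [1.0, -0.021, 0.009], [0.008, -0.02, -1.0]]
ft_force: [-27.9, -3.3, 13.0]
grip_width: 0.0166
```

Request:
{"method": "carry_out", "body": {"rows": [{"tx":0,"ty":-0.4,"tz":0,"yaw":0},{"tx":0,"ty":-0.4,"tz":0,"yaw":0},{"tx":0,"ty":-0.4,"tz":0,"yaw":0},{"tx":0,"ty":-0.4,"tz":0,"yaw":0},{"tx":0,"ty":-0.4,"tz":0,"yaw":0},{"tx":0,"ty":-0.3,"tz":0,"yaw":0},{"tx":0,"ty":-0.3,"tz":0,"yaw":0},{"tx":0,"ty":-0.4,"tz":0,"yaw":0}]}}

```text
time_s: 10.95
position: [0.4765, -0.0081, 0.1432]
tool_rot: [[0.024, 1.0, 0.016], [1.0, -0.024, 0.01], [0.01, 0.016, -1.0]]
ft_force: [19.9, 2.2, -16.2]
grip_width: 0.0165
```

Request:
{"method": "carry_out", "body": {"rows": [{"tx":0,"ty":0.4,"tz":0,"yaw":0},{"tx":0,"ty":0.4,"tz":0,"yaw":0},{"tx":0,"ty":0.4,"tz":0,"yaw":0},{"tx":0,"ty":0.4,"tz":0,"yaw":0},{"tx":0,"ty":0.4,"tz":0,"yaw":0},{"tx":0,"ty":0.3,"tz":0,"yaw":0},{"tx":0,"ty":0.3,"tz":0,"yaw":0},{"tx":0,"ty":0.4,"tz":0,"yaw":0}]}}

```text
time_s: 11.75
position: [0.4937, -0.0083, 0.1432]
tool_rot: [[0.021, 1.0, -0.021], [1.0, -0.021, 0.009], [0.009, -0.021, -1.0]]
ft_force: [-32.7, -4.3, 13.3]
grip_width: 0.0164
```

Request:
{"method": "carry_out", "body": {"rows": [{"tx":0,"ty":-0.4,"tz":0,"yaw":0},{"tx":0,"ty":-0.4,"tz":0,"yaw":0},{"tx":0,"ty":-0.4,"tz":0,"yaw":0},{"tx":0,"ty":-0.4,"tz":0,"yaw":0},{"tx":0,"ty":-0.4,"tz":0,"yaw":0},{"tx":0,"ty":-0.3,"tz":0,"yaw":0},{"tx":0,"ty":-0.3,"tz":0,"yaw":0},{"tx":0,"ty":-0.4,"tz":0,"yaw":0}]}}

```text
time_s: 12.55
position: [0.4665, -0.0078, 0.1433]
tool_rot: [[0.022, 1.0, -0.008], [1.0, -0.022, 0.009], [0.009, -0.009, -1.0]]
ft_force: [2.7, -0.2, -9.9]
grip_width: 0.0168
```

It runs through. I draw it fully.

Request:
{"method": "carry_out", "body": {"rows": [{"tx":0,"ty":-0.4,"tz":0,"yaw":0},{"tx":0,"ty":-0.4,"tz":0,"yaw":0},{"tx":0,"ty":-0.4,"tz":0,"yaw":0},{"tx":0,"ty":-0.4,"tz":0,"yaw":0},{"tx":0,"ty":-0.4,"tz":0,"yaw":0},{"tx":0,"ty":-0.4,"tz":0,"yaw":0},{"tx":0,"ty":-0.4,"tz":0,"yaw":0},{"tx":0,"ty":-0.3,"tz":0,"yaw":0},{"tx":0,"ty":0,"tz":0,"yaw":0},{"tx":0,"ty":0,"tz":0,"yaw":0}]}}

```text
time_s: 13.55
position: [0.4437, -0.0074, 0.1432]
tool_rot: [[0.025, 1.0, 0.017], [1.0, -0.025, 0.011], [0.011, 0.016, -1.0]]
ft_force: [7.2, 0.1, -7.4]
grip_width: 0.0166
```

Request:
{"method": "carry_out", "body": {"rows": [{"tx":0,"ty":0,"tz":0,"yaw":0},{"tx":0,"ty":0,"tz":0,"yaw":0},{"tx":0,"ty":0,"tz":0,"yaw":0},{"tx":0,"ty":0,"tz":-1,"yaw":0},{"tx":0,"ty":0,"tz":-2,"yaw":0},{"tx":0,"ty":0,"tz":-3,"yaw":0},{"tx":0,"ty":0,"tz":-3,"yaw":0},{"tx":0,"ty":0,"tz":0,"yaw":0}], "jaw": -0.1}}

```text
time_s: 14.35
position: [0.4394, -0.0078, 0.2392]
tool_rot: [[0.024, 1.0, 0.013], [1.0, -0.024, 0.011], [0.011, 0.013, -1.0]]
ft_force: [-0.0, -0.3, -0.7]
grip_width: 0.0471
```

Request:
{"method": "carry_out", "body": {"rows": [{"tx":-1.5,"ty":4,"tz":0,"yaw":0},{"tx":-1.5,"ty":4,"tz":0,"yaw":0},{"tx":-1,"ty":4,"tz":0,"yaw":0},{"tx":-1,"ty":4,"tz":0,"yaw":0},{"tx":0,"ty":3.5,"tz":0,"yaw":0},{"tx":0,"ty":0,"tz":0,"yaw":0},{"tx":0,"ty":0,"tz":0,"yaw":0}], "jaw": 1}}

```text
time_s: 15.05
position: [0.6363, -0.0635, 0.2378]
tool_rot: [[0.024, 1.0, 0.007], [1.0, -0.024, 0.012], [0.013, 0.007, -1.0]]
ft_force: [0.3, -0.5, 0.0]
grip_width: -0.0001
```

Run:
```python
from h import *
T=env.get_image("top")[:,:,::-1];S=env.get_image("side")[:,:,::-1]
a=cv2.resize(T[150:260,185:310],None,fx=3,fy=3,interpolation=cv2.INTER_CUBIC)
b=cv2.resize(S[110:270,210:345],None,fx=3,fy=3,interpolation=cv2.INTER_CUBIC)
c=np.zeros((480,780,3),np.uint8);c[:330,:375]=a;c[:480,375:]=b
cv2.imwrite("pics/c2.png",c)
```

```text
(no output)
```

View pics/c2.png

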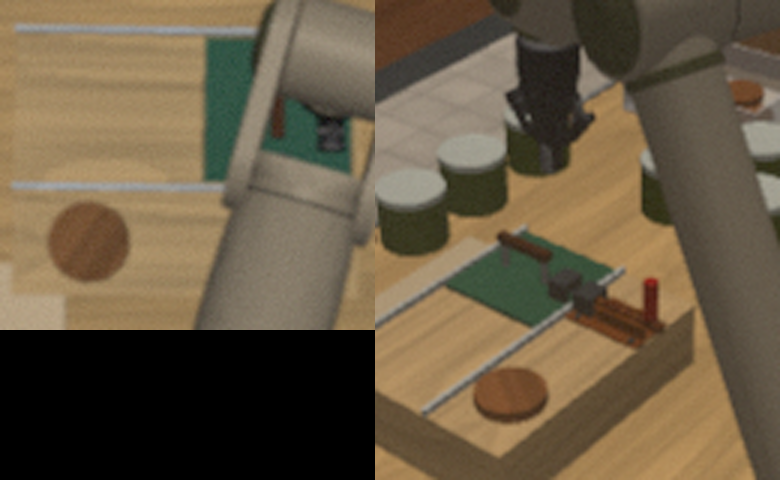

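The bolt is drawn (handle at the front edge, the bar between the guides is gone), hatch still shut, and the closed fingers stand right of the bar. I descend beside it and push towards +y.

Request:
{"method": "carry_out", "body": {"rows": [{"tx":0,"ty":0.2,"tz":3,"yaw":0},{"tx":0,"ty":0.2,"tz":3,"yaw":0},{"tx":0,"ty":0,"tz":2.5,"yaw":0},{"tx":0,"ty":0,"tz":1.5,"yaw":0},{"tx":0,"ty":0,"tz":0,"yaw":0},{"tx":0,"ty":0,"tz":0,"yaw":0}]}}

```text
time_s: 15.75
position: [0.6363, -0.0613, 0.14]
tool_rot: [[0.024, 1.0, 0.012], [1.0, -0.024, 0.011], [0.011, 0.011, -1.0]]
ft_force: [-0.3, -0.2, -0.4]
grip_width: -0.0
```

Request:
{"method": "carry_out", "body": {"rows": [{"tx":0,"ty":0.3,"tz":0.6,"yaw":0},{"tx":1,"ty":0.3,"tz":0,"yaw":0},{"tx":1,"ty":0,"tz":0,"yaw":0},{"tx":1,"ty":0,"tz":0,"yaw":0},{"tx":1,"ty":0,"tz":0,"yaw":0},{"tx":1,"ty":0,"tz":0,"yaw":0},{"tx":1,"ty":0,"tz":0,"yaw":0}]}}

```text
time_s: 16.45
position: [0.6449, 0.0018, 0.1377]
tool_rot: [[0.025, 1.0, 0.016], [1.0, -0.025, 0.007], [0.007, 0.016, -1.0]]
ft_force: [0.4, -4.6, -2.6]
grip_width: 0.0004
```

Request:
{"method": "carry_out", "body": {"rows": [{"tx":1,"ty":0,"tz":0.2,"yaw":0},{"tx":1,"ty":0,"tz":0,"yaw":0},{"tx":1,"ty":0,"tz":0,"yaw":0},{"tx":1,"ty":0,"tz":0,"yaw":0},{"tx":1,"ty":0,"tz":0,"yaw":0},{"tx":1,"ty":0,"tz":0,"yaw":0},{"tx":1,"ty":0,"tz":0,"yaw":0},{"tx":1,"ty":0,"tz":0,"yaw":0}]}}

```text
time_s: 17.25
position: [0.6469, 0.0889, 0.1363]
tool_rot: [[0.025, 1.0, 0.016], [1.0, -0.025, 0.006], [0.006, 0.016, -1.0]]
ft_force: [-0.4, -3.7, -1.2]
grip_width: 0.0003
```

Request:
{"method": "carry_out", "body": {"rows": [{"tx":0.5,"ty":0,"tz":0,"yaw":0},{"tx":0.5,"ty":0,"tz":0,"yaw":0},{"tx":0.5,"ty":0,"tz":0,"yaw":0},{"tx":0.3,"ty":0,"tz":0,"yaw":0}]}}

```text
time_s: 17.65
position: [0.6471, 0.0971, 0.1365]
tool_rot: [[0.029, 1.0, 0.012], [0.999, -0.028, -0.018], [-0.018, 0.013, -1.0]]
ft_force: [-1.9, -11.7, 0.3]
grip_width: -0.0006
```

Open stop reached at y≈0.097 (force rising to 12 N). I back off, rise and check.

Request:
{"method": "carry_out", "body": {"rows": [{"tx":-0.5,"ty":0,"tz":0,"yaw":0},{"tx":-1.5,"ty":0,"tz":0,"yaw":0},{"tx":-1.5,"ty":0,"tz":0,"yaw":0},{"tx":-1,"ty":0,"tz":-2,"yaw":0},{"tx":0,"ty":0,"tz":-4,"yaw":0},{"tx":0,"ty":0,"tz":-4,"yaw":0},{"tx":-4,"ty":0,"tz":-2,"yaw":0},{"tx":-4,"ty":0,"tz":0,"yaw":0},{"tx":-4,"ty":0,"tz":0,"yaw":0},{"tx":-4,"ty":0,"tz":0,"yaw":0},{"tx":0,"ty":0,"tz":0,"yaw":0},{"tx":0,"ty":0,"tz":0,"yaw":0}]}}

```text
time_s: 18.85
position: [0.638, -0.1194, 0.2656]
tool_rot: [[0.029, 0.999, 0.016], [1.0, -0.029, -0.012], [-0.012, 0.016, -1.0]]
ft_force: [0.4, 0.8, -0.3]
grip_width: -0.0
```

Run:
```python
from h import *
T=env.get_image("top")[:,:,::-1];S=env.get_image("side")[:,:,::-1]
T0=cv2.imread("pics/top0.png")
a=cv2.resize(T[130:260,180:320],None,fx=2.7,fy=2.7,interpolation=cv2.INTER_CUBIC)
b=cv2.resize(S[110:290,185:345],None,fx=2.5,fy=2.5,interpolation=cv2.INTER_CUBIC)
c=np.zeros((450,780,3),np.uint8);c[:a.shape[0],:a.shape[1]]=a;c[:450,380:]=b
cv2.imwrite("pics/c3.png",c)
s=env.observe();print(s["time_s"],s["position"],s["ft_force"])
```

```text
18.95 [ 0.63815348 -0.11837225  0.26550496] [1.18889009 0.61104176 0.12447214]
```

View pics/c3.png

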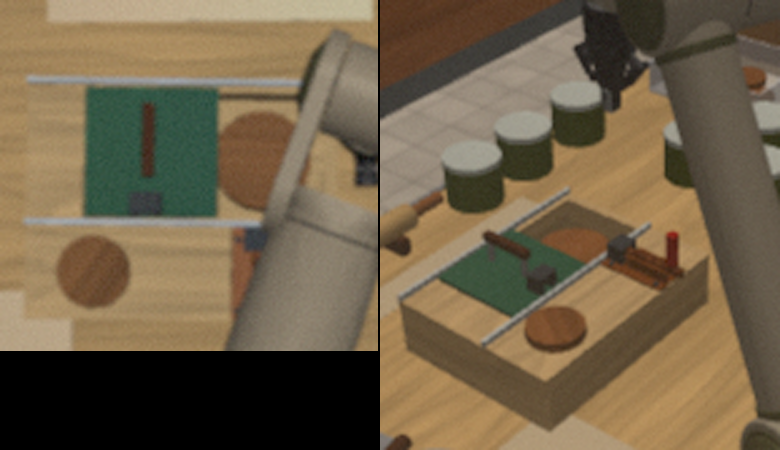

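Run:
```python
from h import *
u=lambda x,y:(185+(x-380+.5)/2.5-.5,110+(y+.5)/2.5-.5)
print("cap now",onz("side",*u(672,236),.172),"was .4830 -.0042")
print("bar",onz("top",234.5,181.5,.145))
env.close_job()
```

```text
cap now [ 0.43973265 -0.00118933  0.172     ] was .4830 -.0042
bar [0.64611055 0.11418333 0.145     ]
the job is handed in; nothing more can be done
```

The bolt is drawn fully back and the hatch is open to its stop, and I have handed the job in. No verdict was reported.

- **Bolt:** I gripped the red handle across the chest's x and worked it stop to stop. I felt the outer stop at x≈0.477 and the inner stop at x≈0.4935, at about 15 to 33 N. After five outward strokes, each followed by an inward one, the sixth ran through. I drew it to x≈0.444, about 50 mm of travel, with the hatch still shut. In the last side picture the handle had moved 43 mm from its start at 8 mm, so it stands at about 51 of 50 mm, agreeing within the camera's error.
- **Hatch:** I pushed the wooden bar with closed fingers at about 4 N until the force rose at the end stop. The last top picture shows the bar moved 129 mm of 130.
- **Other things:** the disc on the front deck and the tins in view looked undisturbed, though I did not measure them. The bench disc, cleaver, bowl and scraper were not in the last picture, but the arm did not come down near them. The arm ended raised and clear of everything, at about 19 s of the 61 s allowed.

One call was refused at the start because of an empty row; nothing moved. No check failed, and the only disagreement was the 1 mm on the bolt.

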